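Change over the tilt-out screw bins

ROBOT

A 6-joint arm with a two-finger parallel gripper is mounted at the origin on a cart in front of the work surface, level with it; the furniture and walls round the work are solid. World frame = base frame: x ahead of the robot, y to its left, z up, the work surface at z = 0. Lengths are in mm, angles in rad, forces in N, time in s.
With the tool pointing down it reaches from about 400 to 825 mm from the base axis. Payload 7 kg.
Tool frame: the origin (TCP) lies midway between the tips of the shut fingers; the grasp point (between the pads) lies 19 mm behind it; y points along the fingers, x is the direction in which the jaws open and shut, and the axes are right-handed (so a half turn about y gives the same grasp; the last joint's range is limited). The gripper opens to 88 mm and grips with 3 to 60 N. Pads are 19 mm wide; open, the fingers measure 130 mm over their backs; the gripper's body (78 mm by 193 mm) begins 47 mm behind the grasp point.
Start: joints at [-0.839, 0.359, 0.012, 0, -1.224, -0.288], TCP at [289.799, -609.6, 226.561] pointing down, gripper open.
Joint ranges: [-3.07, 3.07], [-1.43, 2.12], [-1.02, 1.25], [-3.03, 1.67], [-3.05, -0], [-3.03, 3.03]. Speed limits (rad/s): [2.39, 2.39, 3.01, 3.14, 3.14, 3.14].

INTERFACE

Orientations are given as a unit quaternion [x, y, z, w].
In Python, from bench import move_to, move_l, movej, move_gripper, sleep, ik, get_obs, read_camera, MotionError, hand_in, silhouettes, mark_of gives the robot as it stands. Calls block until the motion is done:
- move_to(position, orientation): joint-space move of the TCP to a pose.
- move_l(position, orientation=None, rate=150, stop_force=None): straight line of the TCP; orientation=None keeps the orientation; rate is the mean speed in mm/s. With stop_force (N) it stops when the force on the tool has changed by that much, and returns True; else False.
- movej(angles): joint-space move.
- move_gripper(opening, strength=None): finger opening in mm; strength is the grip in N (None keeps the last); returns when the fingers have stopped.
- sleep(seconds).
- ik(position, orientation): joint angles nearest the present ones, or None.
- get_obs(): the state.
- read_camera(name): name is "scene" or "top" or "wrist"; returns a dict with "frame" (400x640x3 uint8, red, green, blue), "intrinsics" (3x3 intrinsics, pixels), "cam_to_world" (4x4, takes a point from camera to world coordinates). Camera axes: x right, y down, z forward; pixel columns grow to the right and rows downward; lengths in mm; the calibration is good to about 2 mm. A picture is of the moment at which its call begins. There is no depth.
A pose or a line that the arm cannot do raises MotionError and nothing moves.
- hand_in(): hands the job in, once; it reports no verdict.
Trained networks look in the newest picture that a camera, given by its name, has taken for a name from the list of things; names that differ only in an ending like _2 or _b are one class to them, and where a whole thing is asked for, a point or a joint stands for the part that bears it (a point fixed in the world has none). Each returns a list of dicts, best first, with "confidence" (0 to 1); they miss things now and then, are a little off and sometimes report something else, mostly with a low value. They report only what shows in the picture. A call takes as long as a camera call.
- silhouettes(camera, query): "region" (400x640 bool, what is visible of it) and "centre" ([column, row] in pixels, amid what is visible of it).
- mark_of(camera, query): "centre" ([column, row] in pixels: a listed point, or the origin of a listed thing).
The state is a dict: "time_s": time; "joints": joint angles; "qvel": joint speeds; "joint_efforts": joint torques, N m; "position": TCP position; "orientation": TCP orientation; "contact_force": force on the tool from outside, world axes, zero at the start; "ft_torque": the same for the moment, N m; "width": finger opening in mm.
Only numpy, scipy, OpenCV 4.12 (cv2) and the standard library are available. Lean on these libraries where they do the work, as an engineer would, in place of code of your own. Each camera call takes 0.05 s, during which the arm holds its last target.

TASK

The next build takes its screws from the wide tilt-out bin. Push the narrow bin that was left hanging open back until it clicks fully home, and tip the wide bin forward on its bottom pivot until it rests fully open. Leave the other narrow bin shut.

Things in the scene. Friction and masses are not known exactly. Their poses are not given: they have to be found in the camera images.
- bin_base: Fixed steel base 120x372x6 mm, origin mid-underside, x to the back, y left along the row, with 3 blue tilt-out bins in grey housings, 120 mm apart, any order, fronts to the robot. Housing 95 mm deep, roof 131 mm above the bench, a boss (16 mm wide, 8 high) near its left wall. Tilt 0 is shut, 0.7 rad the stop. A driver hangs on a wire right of them, at x 0.47, y -0.05: pass it on the robot's side.
- wide_bin_tab (a point): Centre of the free part of the wide bin's (housing 108 mm) upright pull tab: 8 mm thick front to back, 44 wide; shut, it stands 31 mm above the roof's front edge, top 16 mm above this point. x back, y left, z up when shut; they tip with the bin. Pivot at x +18, z -106 mm. A sprung catch holds it to 0.17 rad (about 4-6 N at the tab); past 0.35 rad it falls open to its stop and stays.
- open_bin_tab (a point): Same point on the same tab (same pivot, axes, catch) of the narrow bin (housing 84 mm) that hangs open at the start: at the 0.7 rad stop, tab leaning to the robot, this point 108 mm above the bench. Pushed back, it meets its catch at about 0.17 rad; push on, with about 5 N, until it clicks in at tilt 0, its front panel flush with the housing's front.
- shut_bin_tab (a point): Same point on the same tab (same pivot, axes, catch) of the other narrow bin (housing 84 mm), which is shut at the start and stays shut.

How it is judged (in metres and radians):
At the end, for the whole second after the job is handed in: The narrow bin that hung open is clicked shut (tilt under 0.05 rad), the wide bin is tipped fully open (tilt over 0.6 rad of its 0.7 rad), and the other narrow bin is shut (tilt under 0.05 rad) (angle between each of open_bin_tab, shut_bin_tab's own z axis and vertical below 0.05 rad and angle between wide_bin_tab's own z axis and vertical above 0.6 rad); the robot touches nothing.
It fails at once if the other narrow bin is pulled out of its catch (angle between shut_bin_tab's own z axis and vertical above 0.15 rad).
It also fails if it takes over 51 s, if anything falls off the work surface, if the arm or the gripper's body presses on something with over 40 N, if the wrist force passes 120 N, or if a joint passes its speed limit or range.

## Working session

There is one attempt and no reset: what is moved stays moved. The work goes in short steps, each a Python script; the robot and the scene stay as the last script left them, time stands still between calls to the robot, and variables do not carry over. Pictures are saved under pics/ and viewed, and the job is handed in when it is done.

```bash
mkdir -p pics; ls; python3 - <<'E'
from bench import *
import cv2
o=get_obs();print(o['time_s'],o['position'],o['orientation'],o['width'])
for c in ["scene","top","wrist"]:
    r=read_camera(c);cv2.imwrite(f"pics/a_{c}.png",r["frame"][:,:,::-1])
    print(c,r["intrinsics"],r["cam_to_world"])
    for q in ["wide_bin_tab","open_bin_tab","shut_bin_tab","bin_base"]:
        print(q,[(m["confidence"],m["centre"]) for m in mark_of(c,q)])
E
```

```text
pics
0.0 [ 289.58580033 -609.17205069  225.6175407 ] [ 0.37721074  0.59802241 -0.59748577 -0.37827505] 87.6599702386023
scene [[390.33415496   0.         326.06324807]
 [  0.         390.33415496 196.94870141]
 [  0.           0.           1.        ]] [[-7.00787956e-01 -4.99021827e-01  5.09777851e-01  1.79986419e+02]
 [-7.13296745e-01  5.00385940e-01 -4.90735840e-01  6.06841483e+02]
 [-1.01977739e-02 -7.07524648e-01 -7.06615085e-01  7.17927699e+02]
 [ 0.00000000e+00  0.00000000e+00  0.00000000e+00  1.00000000e+00]]
wide_bin_tab [(0.87, [308.0, 229.9])]
open_bin_tab [(0.95, [373.0, 228.3])]
shut_bin_tab [(0.65, [389.8, 171.0])]
bin_base [(0.6, [374.8, 229.0])]
top [[362.31723113   0.         318.65089766]
 [  0.         362.31723113 196.06702815]
 [  0.           0.           1.        ]] [[ 9.18453115e-03 -9.96499514e-01  8.30924997e-02  5.27678146e+02]
 [-9.99927750e-01 -9.79692110e-03 -6.96524421e-03  2.05882345e+02]
 [ 7.75491313e-03 -8.30225238e-02 -9.96517497e-01  9.59446691e+02]
 [ 0.00000000e+00  0.00000000e+00  0.00000000e+00  1.00000000e+00]]
wide_bin_tab [(0.6, [271.5, 214.2])]
open_bin_tab [(0.86, [323.3, 247.1])]
shut_bin_tab [(0.66, [382.6, 215.2])]
bin_base []
wrist [[284.9886759    0.         319.72345456]
 [  0.         284.9886759  199.08324412]
 [  0.           0.           1.        ]] [[-4.29022252e-01  8.74784169e-01  2.25150096e-01  2.29223937e+02]
 [ 9.03293876e-01  4.15403045e-01  1.07240308e-01 -6.38564149e+02]
 [ 2.84087902e-04  2.49385181e-01 -9.68404332e-01  3.83726052e+02]
 [ 0.00000000e+00  0.00000000e+00  0.00000000e+00  1.00000000e+00]]
wide_bin_tab []
open_bin_tab []
shut_bin_tab []
bin_base []
```

View pics/a_scene.png

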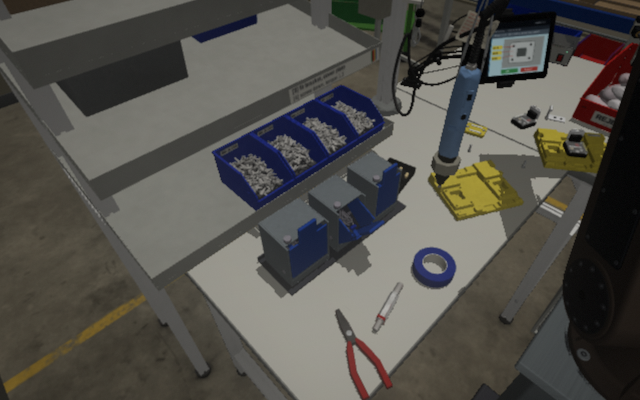

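View pics/a_top.png

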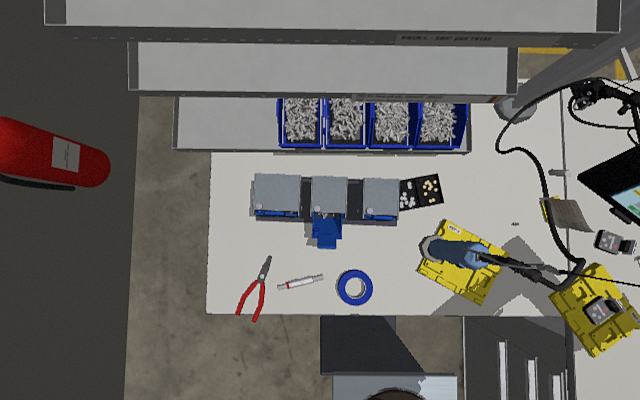

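```bash
cat > h.py <<'E'
from bench import *
import numpy as np, cv2
from scipy.spatial.transform import Rotation as R
def proj(r,P):
    M=np.linalg.inv(np.array(r["cam_to_world"]));p=M[:3,:3]@np.asarray(P,float)+M[:3,3]
    K=np.array(r["intrinsics"]);q=K@p;return q[:2]/q[2]
def atz(r,px,z):
    M=np.array(r["cam_to_world"]);d=M[:3,:3]@np.linalg.inv(r["intrinsics"])@np.array([*px,1.])
    return M[:3,3]+d*(z-M[2,3])/d[2]
def tri(rs,pxs):
    A=np.zeros((3,3));b=np.zeros(3)
    for r,px in zip(rs,pxs):
        M=np.array(r["cam_to_world"]);d=M[:3,:3]@np.linalg.inv(r["intrinsics"])@np.array([*px,1.]);d/=np.linalg.norm(d)
        Q=np.eye(3)-np.outer(d,d);A+=Q;b+=Q@M[:3,3]
    return np.linalg.solve(A,b)
E
python3 - <<'E'
from h import *
s=read_camera("scene");t=read_camera("top")
for q,z in [("wide_bin_tab",146),("open_bin_tab",108),("shut_bin_tab",146)]:
    a=mark_of("scene",q)[0]["centre"];b=mark_of("top",q)[0]["centre"]
    print(q,tri([s,t],[a,b]),atz(s,a,z),atz(t,b,z))
E
```

```text
Traceback (most recent call last):
IndexError: list index out of range
```

The scene and top images agree. The wide bin is leftmost (tab about 308,230 in scene), the open bin is in the middle (373,228), and the shut bin is on the right (390,171). The driver hangs further right, near the top-camera pixel (450,250).

```bash
python3 - <<'E'
from h import *
s=read_camera("scene");t=read_camera("top")
D={"wide_bin_tab":([308.0,229.9],[271.5,214.2],146),"open_bin_tab":([373.0,228.3],[323.3,247.1],108),"shut_bin_tab":([389.8,171],[382.6,215.2],146)}
for q,(a0,b0,z) in D.items():
    p=tri([s,t],[a0,b0]); print(q,p.round(1),atz(s,a0,z).round(1),atz(t,b0,z).round(1), proj(s,p)-a0)
    print([(m["confidence"],m["centre"]) for m in silhouettes("top",q)],[(m["confidence"],m["centre"]) for m in silhouettes("scene",q)])
cv2.imwrite("pics/b_top.png",cv2.resize(t["frame"][150:270,230:430,::-1],None,fx=4,fy=4,interpolation=2))
cv2.imwrite("pics/b_scene.png",cv2.resize(s["frame"][140:300,240:440,::-1],None,fx=3.7,fy=3.7,interpolation=2))
E
```

```text
wide_bin_tab [551.2 302.5 153.3] [553.4 296.6 146. ] [553.7 305.5 146. ] [-1.64645202 -0.15720657]
[(0.56, [277.7, 212.8])] [(0.66, [309.8, 246.3])]
open_bin_tab [480.4 188.4 121.6] [487.4 179.1 108. ] [479.4 188.  108. ] [0.12377418 0.00444419]
[(0.68, [326.5, 227.4])] [(0.59, [358.2, 221.8])]
shut_bin_tab [552.   54.8 146.4] [550.6  52.9 146. ] [553.8  56.2 146. ] [-1.0296682  -0.01041651]
[(0.61, [378.9, 218.9])] [(0.77, [390.2, 186.2])]
```

View pics/b_top.png

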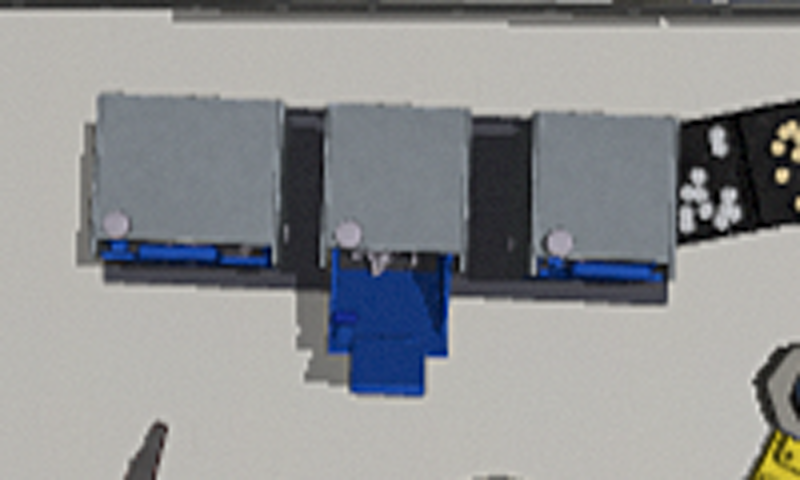

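View pics/b_scene.png

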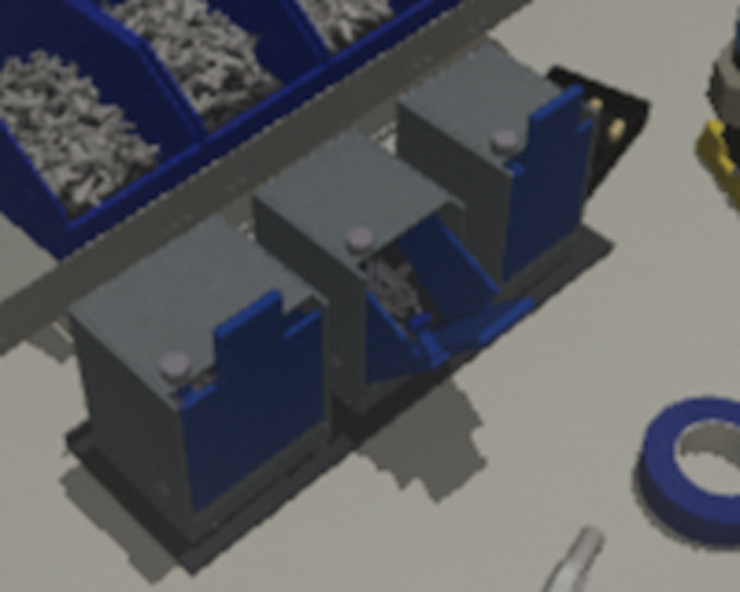

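```bash
python3 - <<'E'
from h import *
t=read_camera("top");s=read_camera("scene")
c=lambda u,v:((u+.5)/4-.5+230,(v+.5)/4-.5+150)
d=lambda u,v:((u+.5)/3.7-.5+240,(v+.5)/3.7-.5+140)
for n,u,v,z in [("wBL",100,93,131),("wBR",281,101,131),("oBL",330,104,131),("oBR",468,108,131),("sBL",535,112,131),("sBR",677,118,131),("wFL",95,242,131),("sFR",672,277,131),
 ("wtabL",135,250,162),("wtabR",217,256,162),("stabL",572,266,162),("stabR",657,272,162),("oTipL",350,395,120),("oTipR",425,395,120),("oRootL",350,338,98),("oRootR",425,340,98)]:
    print(n,atz(t,c(u,v),z).round(1))
for n,u,v,z in [("wtabTL",216,328,162),("wtabTR",283,292,162),("stTL",530,107,162),("stTR",581,88,162),("wFR",325,303,131),("wFL",183,390,131),("oTipR",533,300,120),("oTipL",482,343,120)]:
    print("S",n,atz(s,d(u,v),z).round(1))
E
```

```text
wBL [648.9 348.1 131. ]
wBR [645.3 243.8 131. ]
oBL [643.9 215.6 131. ]
oBR [642.4 136.  131. ]
sBL [640.5  97.3 131. ]
sBR [637.8  15.3 131. ]
wFL [563.1 348.9 131. ]
sFR [546.2  19.  131. ]
wtabL [557.6 321.5 162. ]
wtabR [554.7 276.4 162. ]
stabL [551.   81.1 162. ]
stabR [548.2  34.3 162. ]
oTipL [477.1 202.4 120. ]
oTipR [477.4 159.3 120. ]
oRootL [509.2 202.6  98. ]
oRootR [508.4 158.3  98. ]
S wtabTL [559.1 315.8 162. ]
S wtabTR [552.8 275.1 162. ]
S stTL [556.   72.6 162. ]
S stTR [545.5  38.  162. ]
S wFR [551.8 246.  131. ]
S wFL [561.  339.2 131. ]
S oTipR [479.2 156.7 120. ]
S oTipL [478.8 199.8 120. ]
```

```bash
cat >> h.py <<'E'
YAW=-0.033
def ori(yaw=YAW,pitch=0,flip=1):
    # jaw along row y; pitch>0: fingers point forward (away from robot)
    x=flip*np.array([-np.sin(yaw),np.cos(yaw),0]); f=np.array([np.cos(yaw),np.sin(yaw),0])
    y=-np.cos(pitch)*np.array([0,0,1.])+np.sin(pitch)*f
    return R.from_matrix(np.c_[x,y,np.cross(x,y)]).as_quat()
E
python3 - <<'E'
from h import *
s=read_camera("scene");t=read_camera("top")
for n,px in [("tip",(442,182)),("collar",(447,162)),("top",(470,65))]:
    # point on vertical line x=470,y=-50: best z
    b=min(range(0,900,5),key=lambda z:np.linalg.norm(proj(s,[470,-50,z])-px)); print(n,b,proj(s,[470,-50,b]))
print([proj(t,[470,-50,z]) for z in (50,150,300)])
for fl in (1,-1):
  for p,yaw,pitch in [([536,179,140],YAW,0),([440,183,100],YAW,0),([576,297,139],YAW,0),([576,297,220],YAW,0),
     ([400,-50,250],-.12,0),([400,-50,250],-.12,.4),([380,-50,300],-.12,.5),([350,-50,300],-.12,.7),([340,-50,350],-.12,.9)]:
    q=ik(p,ori(yaw,pitch,fl)); print(fl,p,pitch,None if q is None else np.round(q,2))
E
```

```text
tip 95 [442.53442368 182.94464663]
collar 155 [447.94853469 163.16935564]
top 385 [474.73142561  65.34360714]
[array([418.24096474, 250.41352288]), array([430.94016418, 253.40956807]), array([457.24370493, 259.61520307])]
1 [536, 179, 140] 0 [ 0.67  0.25 -0.35  0.   -0.97 -2.27]
1 [440, 183, 100] 0 [ 0.81  0.16 -0.59  0.   -0.82 -2.41]
1 [576, 297, 139] 0 [ 0.78  0.38 -0.17  0.   -1.03 -2.38]
1 [576, 297, 220] 0 [ 0.78  0.32 -0.06  0.   -1.19 -2.38]
1 [400, -50, 250] 0 [ 0.37 -0.13 -0.5   0.   -1.2  -2.06]
1 [400, -50, 250] 0.4 [ 0.65 -0.45 -0.91  0.37 -0.86 -2.54]
1 [380, -50, 300] 0.5 [ 0.86 -0.64 -0.93  0.48 -1.04 -2.75]
1 [350, -50, 300] 0.7 None
1 [340, -50, 350] 0.9 None
-1 [536, 179, 140] 0 [ 0.67  0.25 -0.35  0.   -0.97  0.87]
-1 [440, 183, 100] 0 [ 0.81  0.16 -0.59  0.   -0.82  0.73]
-1 [576, 297, 139] 0 [ 0.78  0.38 -0.17  0.   -1.03  0.76]
-1 [576, 297, 220] 0 [ 0.78  0.32 -0.06  0.   -1.19  0.76]
-1 [400, -50, 250] 0 [ 0.37 -0.13 -0.5   0.   -1.2   1.08]
-1 [400, -50, 250] 0.4 [ 0.65 -0.45 -0.91  0.37 -0.86  0.6 ]
-1 [380, -50, 300] 0.5 [ 0.86 -0.64 -0.93  0.48 -1.04  0.39]
-1 [350, -50, 300] 0.7 None
-1 [340, -50, 350] 0.9 None
```

```bash
python3 - <<'E'
from h import *
for pitch in (.2,.3,.4):
  for z in (260,300):
    for az in (-1.05,-.12,.42):
      for yo in (0,.3):
        q=ik([400*np.cos(az),400*np.sin(az),z],ori(az+yo,pitch,1)); print(pitch,z,az,yo,None if q is None else np.round(q,2))
E
```

```text
0.2 260 -1.05 0 [-0.43 -0.3  -0.67  0.13 -1.04 -2.25]
0.2 260 -1.05 0.3 [-0.5  -0.29 -0.63  0.06 -1.04 -1.85]
0.2 260 -0.12 0 [ 0.5  -0.3  -0.67  0.13 -1.04 -2.25]
0.2 260 -0.12 0.3 [ 0.43 -0.29 -0.63  0.06 -1.04 -1.85]
0.2 260 0.42 0 [ 1.04 -0.3  -0.67  0.13 -1.04 -2.25]
0.2 260 0.42 0.3 [ 0.97 -0.29 -0.63  0.06 -1.04 -1.85]
0.2 300 -1.05 0 [-0.42 -0.32 -0.59  0.13 -1.14 -2.24]
0.2 300 -1.05 0.3 [-0.5  -0.31 -0.55  0.06 -1.14 -1.84]
0.2 300 -0.12 0 [ 0.51 -0.32 -0.59  0.13 -1.14 -2.24]
0.2 300 -0.12 0.3 [ 0.43 -0.31 -0.55  0.06 -1.14 -1.84]
0.2 300 0.42 0 [ 1.05 -0.32 -0.59  0.13 -1.14 -2.24]
0.2 300 0.42 0.3 [ 0.97 -0.31 -0.55  0.06 -1.14 -1.84]
0.3 260 -1.05 0 [-0.35 -0.38 -0.78  0.24 -0.96 -2.39]
0.3 260 -1.05 0.3 [-0.46 -0.37 -0.72  0.11 -0.94 -1.91]
0.3 260 -0.12 0 [ 0.58 -0.38 -0.78  0.24 -0.96 -2.39]
0.3 260 -0.12 0.3 [ 0.47 -0.37 -0.72  0.11 -0.94 -1.91]
0.3 260 0.42 0 [ 1.12 -0.38 -0.78  0.24 -0.96 -2.39]
0.3 260 0.42 0.3 [ 1.01 -0.37 -0.72  0.11 -0.94 -1.91]
0.3 300 -1.05 0 [-0.34 -0.41 -0.69  0.22 -1.06 -2.36]
0.3 300 -1.05 0.3 [-0.46 -0.39 -0.64  0.1  -1.04 -1.9 ]
0.3 30
[... 167 characters left out ...]
42 0.3 [ 1.01 -0.39 -0.64  0.1  -1.04 -1.9 ]
0.4 260 -1.05 0 [-0.26 -0.47 -0.89  0.36 -0.89 -2.55]
0.4 260 -1.05 0.3 [-0.41 -0.45 -0.81  0.17 -0.84 -2.  ]
0.4 260 -0.12 0 [ 0.67 -0.47 -0.89  0.36 -0.89 -2.55]
0.4 260 -0.12 0.3 [ 0.52 -0.45 -0.81  0.17 -0.84 -2.  ]
0.4 260 0.42 0 [ 1.21 -0.47 -0.89  0.36 -0.89 -2.55]
0.4 260 0.42 0.3 [ 1.06 -0.45 -0.81  0.17 -0.84 -2.  ]
0.4 300 -1.05 0 [-0.25 -0.49 -0.8   0.34 -1.   -2.51]
0.4 300 -1.05 0.3 [-0.41 -0.47 -0.73  0.16 -0.95 -1.98]
0.4 300 -0.12 0 [ 0.68 -0.49 -0.8   0.34 -1.   -2.51]
0.4 300 -0.12 0.3 [ 0.52 -0.47 -0.73  0.16 -0.95 -1.98]
0.4 300 0.42 0 [ 1.22 -0.49 -0.8   0.34 -1.   -2.51]
0.4 300 0.42 0.3 [ 1.06 -0.47 -0.73  0.16 -0.95 -1.98]
```

```bash
python3 - <<'E'
from h import *
def P(az,r=400,z=300): return [r*np.cos(az),r*np.sin(az),z]
move_gripper(0,20)
move_to(P(-1.2),ori(-1.2,.3,1)); q0=list(get_obs()["joints"])
q=ik(P(.42),ori(.42,.3,1)); print(np.round(q0,2),np.round(q,2))
movej(q)
o=get_obs();print(o["time_s"],o["position"],o["contact_force"],o["width"])
move_to([435,181,180],ori()); o=get_obs();print(o["time_s"],o["position"],o["contact_force"])
for c in ["scene","top","wrist"]: cv2.imwrite(f"pics/c_{c}.png",read_camera(c)["frame"][:,:,::-1])
E
```

```text
[-0.49 -0.4  -0.69  0.22 -1.06 -2.36] [ 1.13 -0.41 -0.69  0.22 -1.06 -2.36]
6.7833 [365.39748578 162.5861754  299.91070911] [-0.76561955  0.91604159  0.25286027] 0.22342169578897056
7.4167 [435.59011261 179.82760336 178.75644799] [-0.24033347 -0.09796617  0.64311593]
```

View pics/c_scene.png

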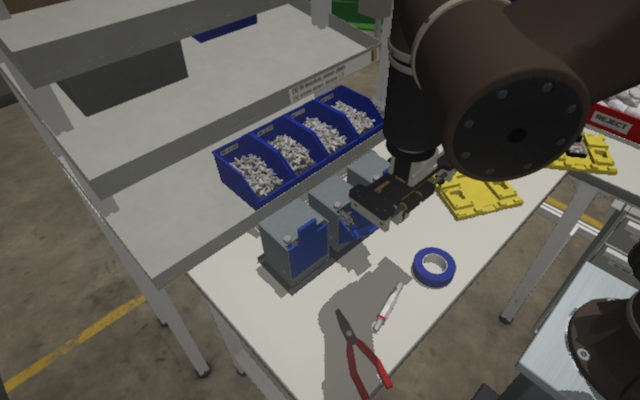

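View pics/c_wrist.png

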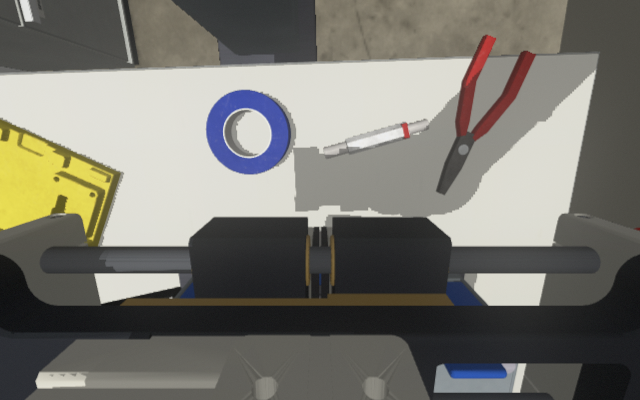

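The scene picture shows the closed fingers in front of the open bin, at about (395,215). The wrist view shows a clear descent. I'll push the bin shut now.

```bash
python3 - <<'E'
from h import *
def st(l): o=get_obs();print(l,round(o["time_s"],2),np.round(o["position"],1),np.round(o["contact_force"],1))
move_l([435,182.5,100]);st("down")
print(move_l([505,180,122],rate=80,stop_force=25));st("leg1")
print(move_l([528,179.3,138],rate=50,stop_force=25));st("leg2")
print(move_l([550,178.6,142],rate=20,stop_force=15));st("leg3")
t=read_camera("top");cv2.imwrite("pics/d_top.png",cv2.resize(t["frame"][150:270,230:430,::-1],None,fx=4,fy=4))
E
```

```text
down 8.25 [435.4 183.1 101.2] [ 0.4 -0.3  0.7]
True
leg1 8.8 [468.2 180.8 111.3] [-4.7  0.4  3.4]
False
leg2 10.29 [528.1 179.3 138.2] [-0.5 -0.2 -0.6]
True
leg3 10.97 [538.3 178.9 139.6] [-0.5 -0.1  0.6]
```

View pics/d_top.png

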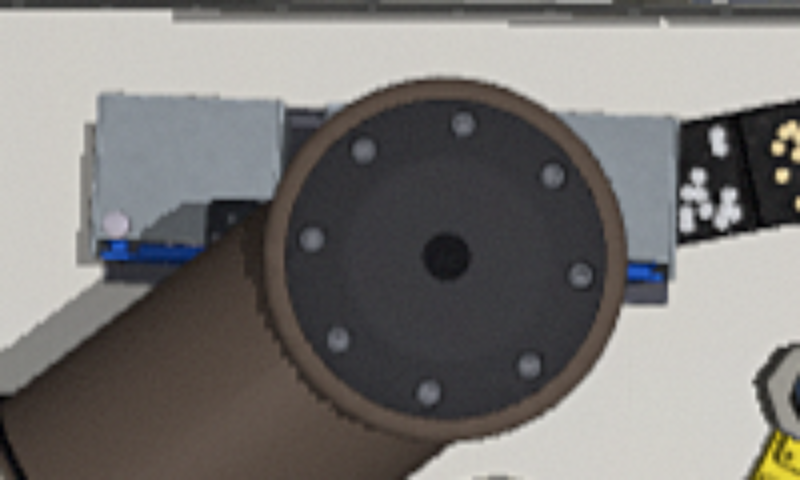

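```bash
python3 - <<'E'
from h import *
def st(l): o=get_obs();print(l,round(o["time_s"],2),np.round(o["position"],1),np.round(o["contact_force"],1))
print(move_l([550,178.6,142],rate=15,stop_force=18));st("push2")
move_l([500,180,145]);st("back")
move_l([500,240,200]);
for c in ["scene","wrist"]:
    t=read_camera(c);cv2.imwrite(f"pics/e_{c}.png",t["frame"][:,:,::-1])
    for q in ["wide_bin_tab","open_bin_tab","shut_bin_tab"]: print(c,q,[(m["confidence"],m["centre"]) for m in mark_of(c,q)])
print(proj(read_camera("scene"),[551.5,178,146]))
st("up")
E
```

```text
True
push2 11.44 [538.1 178.3 138.9] [-0.7 -0.2  0.2]
back 11.85 [499.9 180.2 145.5] [ 0.9 -0.1 -0. ]
scene wide_bin_tab [(0.72, [306.3, 226.9])]
scene open_bin_tab [(0.62, [352.9, 199.9])]
scene shut_bin_tab [(0.62, [390.6, 174.6])]
wrist wide_bin_tab []
wrist open_bin_tab []
wrist shut_bin_tab [(0.58, [104.8, 282.5])]
[351.00448194 199.21763196]
up 12.99 [500.  239.7 199.9] [-0.3 -0.3  0.1]
```

View pics/e_scene.png

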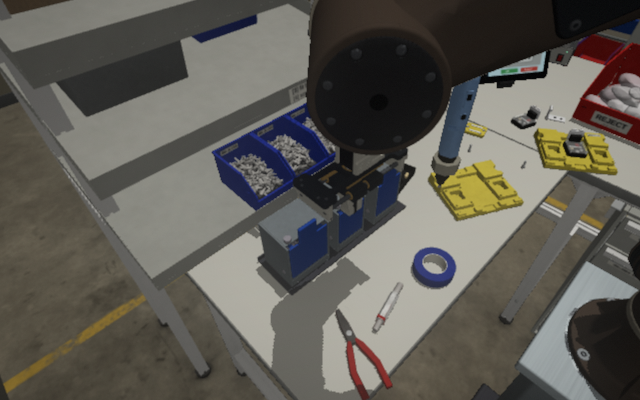

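The middle bin is flush: its tab mark at (353,200) sits about 2 px from the predicted shut position (351,199). Next I'll hook the wide tab from behind.

```bash
python3 - <<'E'
from h import *
def st(l): o=get_obs();print(l,round(o["time_s"],2),np.round(o["position"],1),np.round(o["contact_force"],1))
move_l([510,296,200]);st("side")
print(move_l([577,295,200],stop_force=15));st("over")
print(move_l([577,295,139],rate=80,stop_force=8));st("down")
for c in ["scene","wrist"]: cv2.imwrite(f"pics/f_{c}.png",read_camera(c)["frame"][:,:,::-1])
E
```

```text
side 13.53 [509.7 296.4 199.5] [ 0.6  0.3 -0.1]
False
over 14.12 [576.6 294.4 199.7] [-0.8  0.3  0.1]
False
down 15.04 [577.3 295.2 139.4] [-0.2  0.3  0.9]
```

View pics/f_scene.png

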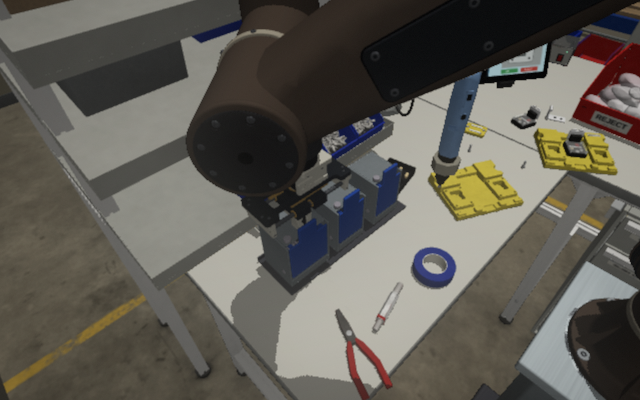

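The fingers are down behind the wide tab, near (300,205), with no contact force. Pulling now.

```bash
python3 - <<'E'
from h import *
def st(l): o=get_obs();print(l,round(o["time_s"],2),np.round(o["position"],1),np.round(o["contact_force"],1))
print(move_l([535,296,138],rate=50,stop_force=30));st("pull1")
print(move_l([503,297,130],rate=50,stop_force=30));st("pull2")
sleep(.7);st("wait")
print(move_l([503,297,200],rate=100,stop_force=15));st("up")
move_l([410,250,260]);st("away")
s=read_camera("scene");cv2.imwrite("pics/g_scene.png",s["frame"][:,:,::-1])
for q in ["wide_bin_tab","open_bin_tab","shut_bin_tab"]: print(q,[(m["confidence"],m["centre"]) for m in mark_of("scene",q)])
print(proj(s,[573.5-82.1,297,108]))
t=read_camera("top");cv2.imwrite("pics/g_top.png",cv2.resize(t["frame"][150:270,230:430,::-1],None,fx=4,fy=4))
E
```

```text
False
pull1 16.13 [535.1 296.1 138.1] [-0.7 -0.1  0.7]
False
pull2 16.94 [503.1 297.2 130.2] [-0.2 -0.2  0.3]
wait 17.64 [503. 297. 130.] [-0.3 -0.   0.2]
False
up 18.49 [502.6 296.7 199.4] [ 0.6  0.2 -0.3]
away 19.44 [410.1 250.2 259.5] [ 0.3 -0.4  0. ]
wide_bin_tab [(0.59, [329.9, 260.0])]
open_bin_tab [(0.91, [350.8, 199.3])]
shut_bin_tab []
[330.79593483 260.67064204]
```

View pics/g_scene.png

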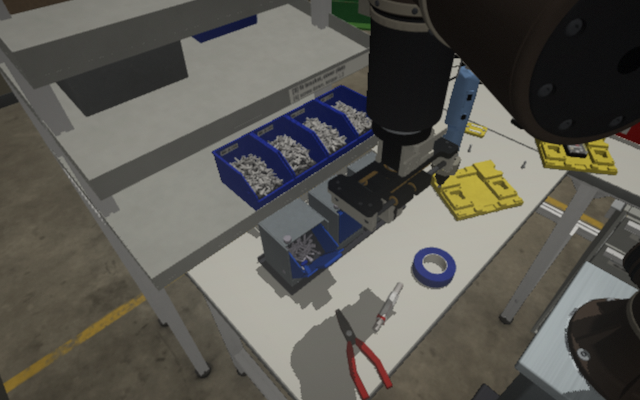

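View pics/g_top.png

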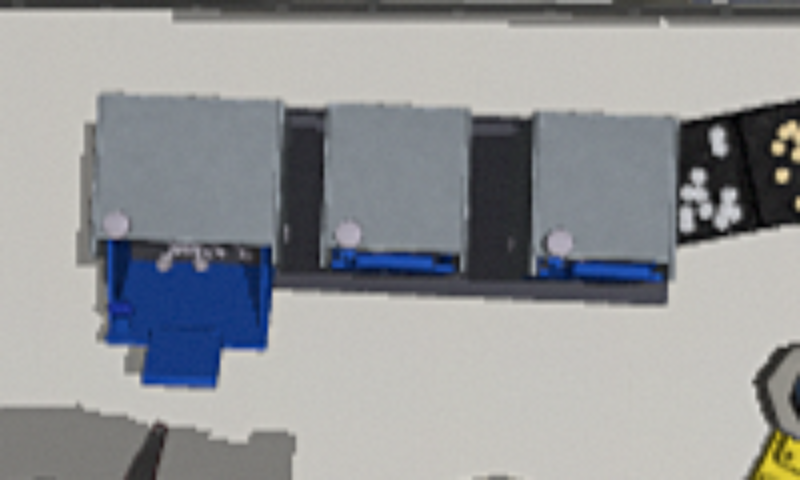

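```bash
python3 -c "
from h import *
print(get_obs()['contact_force'],get_obs()['time_s']);hand_in()"
```

```text
[ 0.17125964 -1.31481766  0.31182926] 19.6917
the job is handed in; nothing more can be done
```

The job is handed in at about 19.7 s of the 51 s allowed. The narrow bin that hung open is shut, the wide bin is fully open, and the other narrow bin was not touched.

- **Narrow bin (middle):** I pushed it home with the closed fingers, twice. Both pushes stopped firmly at x ≈ 538 mm, which is where tilt 0 was predicted. In the scene camera its tab mark is within 1 px of the shut position, and from above it looks flush like its neighbour.
- **Wide bin (left):** I hooked its tab from behind and pulled it forward until it fell to its stop. Its tab mark is at (330,260), against a predicted (331,261) for the 0.7 rad stop.
- **Other narrow bin (right):** The final top picture shows it shut. The network did not report its tab in the last scene picture because the gripper hid it.
- **Arm:** It was clear of everything at hand-in, with a wrist force of about 1 N.

The first push on the narrow bin stopped early on its 25 N force limit at first contact, at x ≈ 468. I carried straight on from there. At the start, the network's marks also disagreed by up to about 10 mm on the wide and open tabs, so I used edges measured in the pictures instead.

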